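# Spread a retaining ring over a sensor stem

## Task

Lift the red-handled spreading pliers up and off their hook, squeeze the handles fully so that the black retaining ring on the tips is spread, and bring the ring down over the end of the upright steel stem until it is level with the black groove. Finish while still holding the pliers upright with the handles squeezed: the spread ring stays around the stem, centred and level with the groove, hanging from the pliers without resting on the collar or pressing on the stem. Never force the ring, and leave everything else on the bench where it stands.

Things in the scene. Friction and masses are not known exactly. Their poses are not given: they have to be found in the camera images.
- pliers: Spreading pliers, 0.17 kg, hung tips down on the hook. Origin: centre of the steel link plate (46 mm wide in y, 12 thick, 20 high; brass nut out to x = +18), z up to the handle ends, y from handle to handle. At the start x points from hook tip to post: they come off by lifting 15 mm, then moving 60 mm or more along their -x. A few mm of play on the hook.
- grip (a point): Where to grip, at (0, 0, +78) mm of the pliers, from above, across y. The red handles are bars 14 mm wide in x, 10 thick, z +20 to +100. Released they splay: 62 mm over the outside here, 68 at the ends; squeezed to the stop: parallel, 42 mm. Spring: 11 N each here at the stop. They centre between the fingers; closing drags them against the hook: the arm may give and the grip shift by up to 4 mm.
- handle_left (a joint): How far the handles are squeezed, rad: 0 = released (ring relaxed), 0.131 = at the stop (ring fully spread). Both handles and the ring halves move together; they spring back when let go.
- eye (a point): Middle of the top bar of the wire eye that stands between the handles, at (0, 0, +44) mm of the pliers. Bar 4 mm thick; the opening below it is 12 mm wide and 32 mm high; the hook's 5 mm rod passes through it along x.
- ring_centre (a point): Centre of the black retaining ring at mid-thickness, at (-23, 0, -78) mm of the pliers. The ring is 3 mm thick, 45 mm across, flat at right angles to the pliers' z, and captive on the tips: it never comes off. Its inner tabs stand 12.3 mm from the centre when relaxed (too tight for the stem), about 16.5 mm when fully squeezed.
- ring_gap (a point): Gap of the C-shaped ring, between its two lugs, on the pliers' tips, at (0, 0, -78) mm of the pliers. The halves are hinged at the far side, x = -43 mm. The tips rise from the lugs within x = -4 to +4 mm.
- hook_tip (a point): Upturned tip of the steel hook (5 mm rod), 176 mm above the bench. The hook dips 8 mm to a low point 18 mm back, where the eye hangs, then rises slightly to the post: 12 mm square, near face 56 mm behind the tip, top 178 mm above the bench. Blue foot 110 x 100 x 12 mm. The stand is fixed.
- groove (a point): Middle of the black groove, on the axis of the upright steel stem, 65 mm above the bench. Stem 28 mm in diameter; groove 10 mm high, 23.6 mm in diameter. The stem stands on a fixed grey block 100 x 100 x 40 mm.
- collar_top (a point): Centre of the flat top of the aluminium collar around the stem, 48 mm in diameter, 58 mm above the bench, 7 mm below the middle of the groove: a ring lying on it has its centre 5.5 mm below the groove's middle.
- stem_end (a point): Centre of the stem's free end, 79 mm above the bench, 14 mm above the middle of the groove; its rim tapers over the last 4 mm from 28 to 22 mm in diameter.
- transmitter: Bystander: grey instrument box, 100 x 120 x 85 mm, origin at the centre of its underside.
- beaker: Bystander: glass beaker, 86 mm across and 110 mm high, with a probe standing in it to 166 mm; origin at the centre of its underside.
- jar: Bystander: amber jar, 60 mm across and 85 mm high, origin at the centre of its underside.
- driver: Bystander: screwdriver lying on the bench, about 200 mm long and under 35 mm high.
- mouse: Bystander: black computer mouse, 105 x 60 x 32 mm.
Not all that is in view belongs to the job. Leave any blue or purple look-alike of the pliers alone.

How it is judged:
By the outcome, as a careful person would: the job done as asked, in the order asked, and still so for the second after the job is handed in, while the arm keeps its last pose, push and grip.
It also fails if it takes over 45 s, if anything falls off the work surface, if the arm or the gripper's body presses on something with over 40 N, if the wrist force passes 120 N, or if a joint passes its speed limit or range.

## Robot

A 7-joint arm with a two-finger parallel gripper is mounted at the origin on the work surface. World frame = base frame: x ahead of the robot, y to its left, z up, the work surface at z = 0. Lengths are in mm, angles in rad, forces in N, time in s.
With the tool pointing down it reaches from about 425 to 875 mm from the base axis. Payload 4.7 kg.
Tool frame: the origin (TCP) lies on the centre line of the jaws, within the pads' length; the fingertips stand 17 mm ahead of it and the grasp point (between the pads) lies 2 mm behind it; z points along the fingers, y is the direction in which the jaws open and shut (so a half turn about z gives the same grasp; the last joint's range is limited). The gripper opens to 85 mm and grips with 20 to 120 N. Pads are 22 mm wide; open, the fingers measure 114 mm over their backs; the gripper's body (76 mm by 85 mm) begins 54 mm behind the grasp point. The pads swing forward as they close: fully open they stand 13 mm farther back than shut.
Start: joints at [1.267, 0.321, -0.07, 1.45, 0.023, 1.371, -0.057], TCP at [203.091, -617.476, 248.349] pointing down, gripper open.
Joint ranges: [-2.86, 2.86], [-0.3, 2.09], [-1.38, 1.24], [0.06, 2.45], [-1.56, 4.7], [0.09, 2.05], [-2.69, 2.69]. Speed limits (rad/s): [2.57, 2.57, 3.14, 3.14, 3.14, 3.14, 3.14].

## Interface

Orientations are given as a unit quaternion [w, x, y, z].
In Python, from rig import bot gives the robot as it stands.
- The arm moves only by the tool jog_arm, never from a script. Its argument "targets" is a list of rows, each a list of 3 entries, a list of its own where there are three numbers: the finger opening in cm, from 0 to 8.54, then the shift along the tool's x, y, z in cm, then the turn, a rotation vector about the tool's x, y, z in rad. In form: [[claw, [tx, ty, tz], [ax, ay, az]], ...]. A call has 1 to 12 rows; each row is the pose to reach, as a shift and turn from the pose commanded when the call began, along the tool's axes at that moment; what a row does not reach only later rows make up. A row lasts 1/12 s, in which the tool goes at most 41.7 mm and 7.16 degrees, less where a joint would pass 70% of its speed; a pose out of reach is approached as far as the arm can. A call with a gripper value outside its range is refused whole. The fingers move at their own pace and stop on an object; "newtons" is the grip in N (left out, the last holds). Time passes only in rows, so rows that repeat a pose let the fingers close. It gives the time, the measured TCP pose, the force and the opening at its end, in the units of the state.
- bot.state(): the state, without advancing time (a new reading comes with each control period).
- bot.read_camera(name): name is "side" or "top" or "wrist"; returns (picture, depth): 384x512x3 uint8, red, green, blue; 384x512 float32, mm along the optical axis (not along the pixel's ray), 0 where there is no reading.
- bot.camera_params(name): a dict with "fovy" (degrees; the focal length in pixels is half the picture's height over the tangent of half this angle, whatever the lens; pixels are square), "cx", "cy" (the principal point, pixels), "distortion" ([k1, k2, p1, p2, k3] as OpenCV has them; the pictures are not rectified), "R" (3x3) and "t" (3): a world point X has camera coordinates R X + t; the wrist camera has in their place "T_tool_cam" (4x4, takes a point from camera to tool coordinates, whose origin is the TCP and whose axes are the flange's). Camera axes: x right, y down, z forward; pixel columns grow to the right and rows downward; lengths in mm; the calibration is good to about 2 mm. A picture is of the moment at which its call begins: read the wrist's pose just before it. camera_params takes no time and is no camera call.
- bot.finish_job(): hands the job in, once; it reports no verdict.
Trained networks look in the newest picture that a camera, given by its name, has taken for a name from the list of things; names that differ only in an ending like _2 or _b are one class to them, and where a whole thing is asked for, a point or a joint stands for the part that bears it (a point fixed in the world has none). Each returns a list of dicts, best first, with "conf" (0 to 1); they miss things now and then, are a little off and sometimes report something else, mostly with a low value. They report only what shows in the picture. A call takes as long as a camera call. They do not tell look-alikes from the thing itself.
- bot.find_in(camera, label): "extent" ([left, top, right, bottom] as shares, 0 to 1, of the picture: columns of its width, rows of its height, round what is visible of it).
- bot.landmark_of(camera, label): "at" ([column, row] as shares, 0 to 1, of the picture: columns of its width, rows of its height: a listed point, or the origin of a listed thing).
The state is a dict: "time_s": time; "q": joint angles; "dq": joint speeds; "effort": joint torques, N m; "ee_pos": TCP position; "tool_rot": TCP orientation; "force": force on the tool from outside, world axes, zero at the start; "torque": the same for the moment, N m; "grip_width": finger opening in mm.
Only numpy, scipy, OpenCV 4.12 (cv2) and the standard library are available. Lean on these libraries where they do the work, as an engineer would, in place of code of your own. Each camera call takes 0.05 s, during which the arm holds its last target. There are 200 camera calls.

## Working session

There is one attempt and no reset: what is moved stays moved. The work goes in short steps, Python scripts to look and compute and a tool call to move; the robot and the scene stay as the last step left them, time stands still between calls to the robot, and variables do not carry over. Pictures are saved under pics/ and viewed, about 8 in all and at most 12, crops included, and the job is handed in when it is done.

Besides the shell and the picture viewer there is one more tool, called after ">>>" as name([rows], argument=value, ...), one row to a line, values as JSON. jog_arm: Moves the arm, as the interface text tells. Its arguments: {"type":"object","properties":{"targets":{"type":"array","items":{"type":"array"}},"newtons":{"type":"number"}},"required":["targets"]}

```bash
mkdir -p pics; ls; cat > h.py <<'E'
import numpy as np, cv2
from rig import bot
from scipy.spatial.transform import Rotation as Rn
def q2R(q): return Rn.from_quat([q[1],q[2],q[3],q[0]]).as_matrix()
def cam(name,st=None):
    p=bot.camera_params(name); f=192/np.tan(np.radians(p["fovy"])/2)
    K=np.array([[f,0,p["cx"]],[0,f,p["cy"]],[0,0,1]]); d=np.array(p["distortion"],float)
    if "R" in p: R=np.array(p["R"]);t=np.array(p["t"])
    else:
        st=st or bot.state(); T=np.array(p["T_tool_cam"]); Rt=q2R(st["tool_rot"])
        Rc=Rt@T[:3,:3]; o=Rt@T[:3,3]+np.array(st["ee_pos"]); R=Rc.T; t=-R@o
    return K,d,R,t
def ray(c,uv):
    K,d,R,t=c; n=cv2.undistortPoints(np.array([[uv]],float),K,d)[0,0]
    return -R.T@t, R.T@np.array([n[0],n[1],1.])
def at_depth(c,uv,z): o,v=ray(c,uv); return o+v*z
def at_z(c,uv,z): o,v=ray(c,uv); return o+v*(z-o[2])/v[2]
def proj(c,X):
    K,d,R,t=c; return cv2.projectPoints(np.array(X,float).reshape(-1,3),cv2.Rodrigues(R)[0],t,K,d)[0].reshape(-1,2)
def tri(c1,a,c2,b):
    o1,v1=ray(c1,a);o2,v2=ray(c2,b);v1/=np.linalg.norm(v1);v2/=np.linalg.norm(v2)
    s=np.linalg.lstsq(np.c_[v1,-v2],o2-o1,rcond=None)[0];p,q=o1+v1*s[0],o2+v2*s[1]
    return (p+q)/2,np.linalg.norm(p-q)
E
python3 - <<'E'
from h import *
s=bot.state();print(s)
ims=[]
for n in("side","top"):
    im,d=bot.read_camera(n);np.savez(f"{n}0.npz",im=im,d=d);ims.append(im);c=cam(n);print(n,-c[2].T@c[3],c[2][2],c[0][0,0])
    cv2.imwrite(f"pics/{n}0.png",cv2.resize(im[:,:,::-1],(800,600)))
    for l in("pliers","grip","eye","ring_centre","ring_gap","hook_tip","groove","stem_end","collar_top"):
        r=bot.landmark_of(n,l)
        for e in r[:3]:
            u=np.array(e["at"])*[512,384];z=d[int(min(u[1],383)),int(min(u[0],511))]
            print(l,round(e["conf"],2),u.round(1),at_depth(c,u,z).round(0))
E
```

```text
pics
{'time_s': 0.0, 'q': array([ 1.26711146,  0.32180414, -0.07010737,  1.45169972,  0.02257254,
        1.37078226, -0.0569397 ]), 'dq': array([-0.00072755, -0.00098226,  0.00082411,  0.00116161, -0.00046505,
       -0.00069849,  0.0012634 ]), 'effort': array([-3.60123340e-05, -4.93581569e+01, -3.82196316e-01, -3.14338732e+01,
        1.28587484e-02,  1.14757754e-02, -6.01029456e-06]), 'ee_pos': array([ 202.91770455, -616.97535315,  247.22347095]), 'tool_rot': array([-9.35499365e-04,  9.87402098e-01,  1.58228277e-01, -1.82969669e-04]), 'force': array([0.50558352, 0.88264734, 0.20735472]), 'torque': array([-0.02432468,  0.01465469, -0.01156611]), 'grip_width': 85.14963667724822}
side [ 11.33703186 598.8883736  887.72357434] [ 0.43691706 -0.56199033 -0.70233208] 358.43224979718536
pliers 0.94 [190.8 245.4] [487. 255. 136.]
pliers 0.84 [318.7 216.8] [ 322. -141.   21.]
pliers 0.79 [266.4 348.5] [195. 306.  22.]
grip 0.88 [188.5 222.2] [646. 131.   0.]
grip 0.86 [307.1 198.1] [ 406. -206.    2.]
grip 0.78 [156.4 237.6] [676. 241.   2.]
eye 0.97 [283.4 356.9] [152. 296.  21.]
eye 0.97 [
[... 845 characters left out ...]
.9] [680. 232.  -7.]
grip 0.74 [159.5 308.1] [120. 291.   3.]
grip 0.68 [305.6 225. ] [ 404. -203.   -7.]
eye 0.84 [295.8 235.5] [ 366. -166.   16.]
eye 0.73 [170.1 190.5] [489. 236. 176.]
eye 0.63 [310.5 179.9] [ 546. -210.   78.]
ring_centre 0.93 [218.8 121.6] [757. 101.  46.]
ring_centre 0.7 [173.9 201.1] [481. 252.  16.]
ring_centre 0.61 [145.2 262.1] [272. 331.  62.]
ring_gap 0.92 [281.4 267.1] [ 259. -118.   -5.]
ring_gap 0.66 [220.9 129.2] [739.  95.  17.]
ring_gap 0.63 [176.8 196.9] [495. 242.  18.]
hook_tip 0.68 [166.7 196.4] [497. 277.  16.]
groove 0.9 [310.3 181.1] [ 541. -208.   83.]
stem_end 0.73 [312.2 181.4] [ 541. -215.   78.]
collar_top 0.96 [307.7 176.5] [ 562. -204.   55.]
```

View pics/side0.png

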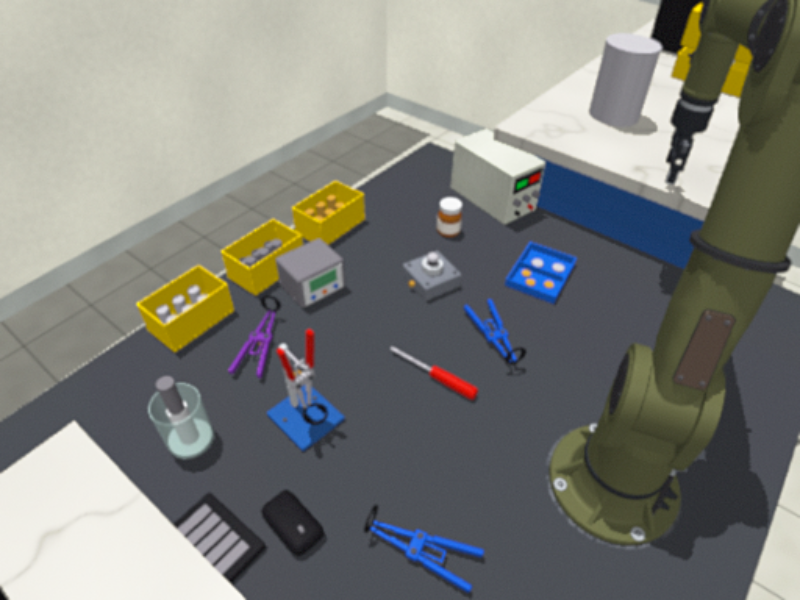

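```bash
python3 - <<'E'
from h import *
im=np.load("top0.npz")["im"]
a=cv2.resize(im[150:240,130:220,::-1],(400,400),interpolation=cv2.INTER_CUBIC)
s=np.load("side0.npz")["im"]
b=cv2.resize(s[205:295,150:240,::-1],(400,400),interpolation=cv2.INTER_CUBIC)
cv2.imwrite("pics/crop0.png",np.hstack([a,b]))
E
```

```text
(no output)
```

View pics/crop0.png

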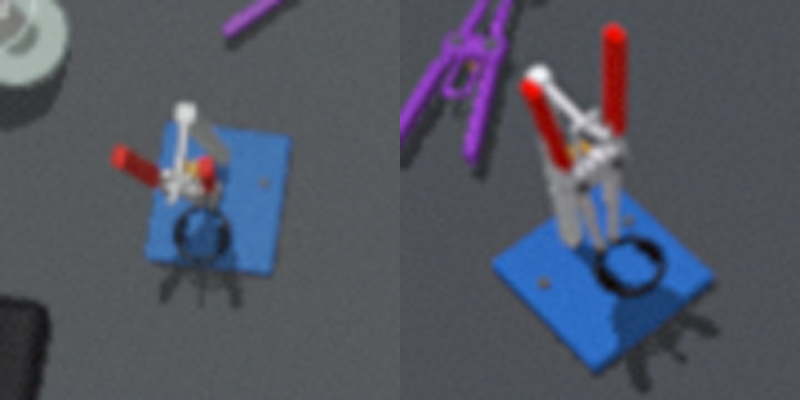

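View pics/top0.png

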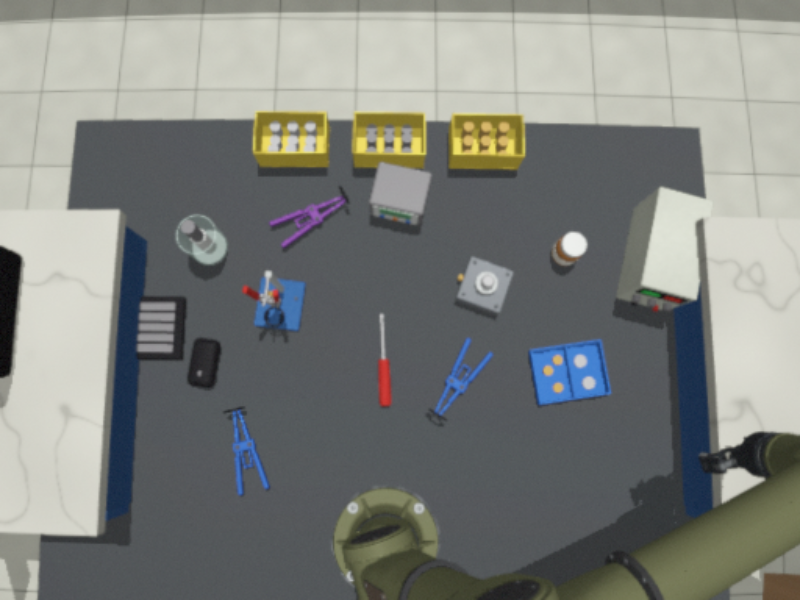

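```bash
python3 - <<'E'
from h import *
T=cam("top");S=cam("side")
t=lambda u,v:(130+u/4.444,150+v/4.444)
s=lambda u,v:(150+(u-400)/4.444,205+v/4.444)
for n,a,b in[("post",t(185,112),s(538,75)),("hL",t(120,155),s(530,88)),("hR",t(207,165),s(613,33)),("ring",t(203,235),s(632,265))]:
    print(n,tri(T,a,S,b))
P=[at_z(T,t(*p),12) for p in[(168,122),(290,135),(272,275),(147,260)]]
print(np.round(P,1)); P2=[at_z(S,s(*p),12) for p in[(492,262),(597,372),(716,278)]];print(np.round(P2,1))
# stem: top face circle pixel from depth
for n,c,w in(("top",T,(300,172,322,192)),("side",S,(268,156,292,180))):
    d=np.load(n+"0.npz")["d"]; pts=[]
    for v in range(w[1],w[3]):
        for u in range(w[0],w[2]):
            X=at_depth(c,(u,v),d[v,u]); pts.append(X)
    pts=np.array(pts); m=(pts[:,2]>70)&(pts[:,2]<90);print(n,m.sum(),pts[m].mean(0),pts[m].min(0),pts[m].max(0))
print(tri(T,(312.2,181.4),S,(279.2,163.2)),tri(T,(310.3,181.1),S,(279,166.7)))
E
```

```text
post (array([538.31808342, 233.66286964, 172.70649483]), np.float64(1.0773109746834377))
hL (array([499.058898  , 267.10852712, 220.53523796]), np.float64(2.033258433044769))
hR (array([492.99081506, 209.07735772, 220.07552891]), np.float64(2.377536024129053))
ring (array([470.41247388, 240.23093195,  46.89092125]), np.float64(1.0973955701638385))
[[564.1 276.8  12. ]
 [554.4 180.8  12. ]
 [444.2 191.6  12. ]
 [455.1 288.9  12. ]]
[[562.3 282.1  12. ]
 [451.4 295.8  12. ]
 [440.9 198.3  12. ]]
top 57 [ 545.54692257 -213.06050524   77.52397001] [ 532.33447025 -225.40471482   70.42368883] [ 559.05655229 -201.1404785    83.24589004]
side 40 [ 546.25706099 -208.05015147   76.69557151] [ 535.52839968 -221.34683473   70.79285487] [ 562.10179814 -194.53337991   80.93883467]
(array([ 539.34673211, -214.49333905,   83.53209143]), np.float64(1.1452940671871907)) (array([ 540.59121238, -211.73088417,   69.40312165]), np.float64(6.8137493230100485))
```

```bash
cat >> h.py <<'E'
def go(pos,yaw=None,st=None):
    "shift (cm, tool axes) and turn to world TCP pos, tool down with tool x at yaw"
    st=st or bot.state(); R=q2R(st["tool_rot"]); sh=R.T@(np.array(pos)-st["ee_pos"])/10
    rv=np.zeros(3)
    if yaw is not None:
        G=Rn.from_euler("z",yaw).as_matrix()@np.diag([1,-1,-1.]); rv=Rn.from_matrix(R.T@G).as_rotvec()
    print("shift cm",sh.round(2),"turn",rv.round(3))
E
python3 - <<'E'
from h import *
print(np.round(bot.camera_params("wrist")["T_tool_cam"],3),cam("wrist")[0])
go([490,-205,350],-0.105)
E
```

```text
[[ 1.00000e-03 -9.59000e-01 -2.84000e-01  7.32520e+01]
 [ 1.00000e+00  1.00000e-03  1.00000e-03  2.82000e-01]
 [-1.00000e-03 -2.84000e-01  9.59000e-01 -1.25275e+02]
 [ 0.00000e+00  0.00000e+00  0.00000e+00  1.00000e+00]] [[290.31402648   0.         250.84915083]
 [  0.         290.31402648 193.98742822]
 [  0.           0.           1.        ]]
shift cm [ 40.14 -30.21 -10.17] turn [0.    0.    0.423]
```

```bash
python3 - <<'E'
from h import *
go([545,-210,280],-0.105)
E
```

```text
shift cm [ 45.21 -28.02  -3.17] turn [0.    0.    0.423]
```

>>> jog_arm([
  [8.5,[45.2,-28,-8],[0,0,0.423]],
  [8.5,[45.2,-28,-8],[0,0,0.423]],
  [8.5,[45.2,-28,-8],[0,0,0.423]],
  [8.5,[45.2,-28,-8],[0,0,0.423]],
  [8.5,[45.2,-28,-8],[0,0,0.423]],
  [8.5,[45.2,-28,-8],[0,0,0.423]],
  [8.5,[45.2,-28,-8],[0,0,0.423]],
  [8.5,[45.2,-28,-8],[0,0,0.423]],
  [8.5,[45.2,-28,-8],[0,0,0.423]],
  [8.5,[45.2,-28,-8],[0,0,0.423]],
  [8.5,[45.2,-28,-3.2],[0,0,0.423]],
  [8.5,[45.2,-28,-3.2],[0,0,0.423]],
])

```text
time_s: 2.0
ee_pos: [520.7, -239.7, 291.6]
tool_rot: [0.001, 0.999, -0.053, 0.002]
force: [1.2, -0.0, -0.2]
grip_width: 85.1
```

>>> jog_arm([
  [8.5,[0,0,0],[0,0,0]],
  [8.5,[0,0,0],[0,0,0]],
  [8.5,[0,0,0],[0,0,0]],
])

```text
time_s: 2.25
ee_pos: [518.8, -241.5, 290.1]
tool_rot: [0.0, 0.999, -0.052, -0.0]
force: [-0.4, -0.8, -0.3]
grip_width: 85.2
```

```bash
python3 - <<'E'
from h import *
s=bot.state();c=cam("wrist",s);im,d=bot.read_camera("wrist");np.savez("w1.npz",im=im,d=d)
cv2.imwrite("pics/w1.png",im[:,:,::-1])
for l in("stem_end","groove","collar_top"):
    for e in bot.landmark_of("wrist",l)[:2]:
        u=np.array(e["at"])*[512,384];print(l,e["conf"],u,at_z(c,u,{"stem_end":79,"groove":65,"collar_top":58}[l]))
pts=[]
for v in range(0,384):
    for u in range(0,512):
        if 0<d[v,u]<600: pts.append((u,v,d[v,u]))
p=np.array(pts);K,dd,R,t=c
n=cv2.undistortPoints(p[:,None,:2].copy(),K,dd)[:,0];X=(np.c_[n,np.ones(len(n))]*p[:,2:]-t)@R
for lo,hi in((75,84),(54,62)):
    m=(X[:,2]>lo)&(X[:,2]<hi)&(abs(X[:,0]-545)<40)&(abs(X[:,1]+211)<40)
    q=X[m];print(m.sum(),q.mean(0),cv2.minEnclosingCircle(q[:,:2].astype(np.float32)),np.median(q[:,2]))
go([492,238,300],-0.105,s)
E
```

```text
stem_end 0.59 [223.488  151.9104] [ 546.60866211 -212.81479737   79.        ]
groove 0.98 [225.6896 147.9936] [ 549.13793994 -214.55761169   65.        ]
collar_top 0.67 [227.1232 144.1152] [ 552.80468963 -216.21711554   58.        ]
417 [ 549.93635615 -213.46371954   78.16297191] ((549.6669311523438, -213.0689697265625), 13.746500968933105) 78.4226407177113
731 [ 551.22187915 -214.36797219   57.81428622] ((549.3092651367188, -213.02647399902344), 23.9763240814209) 57.80283856521127
shift cm [ -7.69 -47.41  -1.02] turn [0.001 0.001 0.   ]
```

View pics/w1.png

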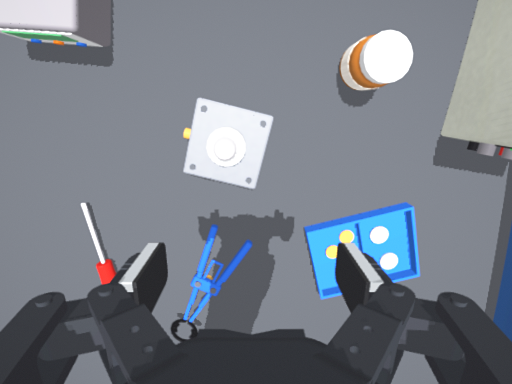

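```bash
python3 - <<'E'
from h import *
print(bot.state()["q"].round(2))
E
```

```text
[ 0.71  0.16 -0.36  1.58  0.06  1.42 -1.33]
```

>>> jog_arm([
  [8.5,[-7.7,-47.4,-1],[0,0,-0.125]],
  [8.5,[-7.7,-47.4,-1],[0,0,-0.25]],
  [8.5,[-7.7,-47.4,-1],[0,0,-0.375]],
  [8.5,[-7.7,-47.4,-1],[0,0,-0.5]],
  [8.5,[-7.7,-47.4,-1],[0,0,-0.625]],
  [8.5,[-7.7,-47.4,-1],[0,0,-0.75]],
  [8.5,[-7.7,-47.4,-1],[0,0,-0.875]],
  [8.5,[-7.7,-47.4,-1],[0,0,-1]],
  [8.5,[-7.7,-47.4,-1],[0,0,-1.125]],
  [8.5,[-7.7,-47.4,-1],[0,0,-1.25]],
  [8.5,[-7.7,-47.4,-1],[0,0,-1.375]],
  [8.5,[-7.7,-47.4,-1],[0,0,-1.5]],
])

```text
time_s: 3.45
ee_pos: [490.9, 243.0, 301.1]
tool_rot: [-0.001, 0.763, 0.646, 0.001]
force: [-0.8, 0.2, 0.8]
grip_width: 84.9
```

```bash
python3 - <<'E'
from h import *
s=bot.state();print(s["q"].round(2),s["ee_pos"]);go([492,238,300],np.pi-0.105,s)
E
```

```text
[ 0.26  0.15 -0.84  1.6   0.11  1.44 -0.76] [490.87447604 243.03556541 301.09350953]
shift cm [-0.48  0.19  0.11] turn [ 0.003 -0.002 -1.632]
```

>>> jog_arm([
  [8.5,[-0.5,0.2,0.1],[0,0,-1.632]],
  [8.5,[-0.5,0.2,0.1],[0,0,-1.632]],
  [8.5,[-0.5,0.2,0.1],[0,0,-1.632]],
  [8.5,[-0.5,0.2,0.1],[0,0,-1.632]],
  [8.5,[-0.5,0.2,0.1],[0,0,-1.632]],
  [8.5,[-0.5,0.2,0.1],[0,0,-1.632]],
  [8.5,[-0.5,0.2,0.1],[0,0,-1.632]],
  [8.5,[-0.5,0.2,0.1],[0,0,-1.632]],
  [8.5,[-0.5,0.2,0.1],[0,0,-1.632]],
  [8.5,[-0.5,0.2,0.1],[0,0,-1.632]],
  [8.5,[-0.5,0.2,0.1],[0,0,-1.632]],
  [8.5,[-0.5,0.2,0.1],[0,0,-1.632]],
])

```text
time_s: 4.45
ee_pos: [493.9, 231.8, 299.4]
tool_rot: [0.0, 0.121, 0.993, -0.0]
force: [-0.5, -0.2, 0.6]
grip_width: 85.1
```

>>> jog_arm([
  [8.5,[0,0,0],[0,0,-0.132]],
  [8.5,[0,0,0],[0,0,-0.132]],
  [8.5,[0,0,0],[0,0,-0.132]],
])

```text
time_s: 4.7
ee_pos: [493.8, 232.1, 299.3]
tool_rot: [0.0, 0.06, 0.998, -0.0]
force: [-0.3, -0.2, -0.7]
grip_width: 84.9
```

```bash
python3 - <<'E'
from h import *
s=bot.state();print(s["q"].round(2),s["ee_pos"]);go([492,238,300],np.pi-0.105,s)
c=cam("wrist",s);im,d=bot.read_camera("wrist");np.savez("w2.npz",im=im,d=d)
big=cv2.resize(im[:,:,::-1],(800,600)); cv2.imwrite("pics/w2.png",big)
for l,z in(("grip",201),("eye",168),("ring_centre",46),("ring_gap",46),("hook_tip",176),("pliers",123)):
    for e in bot.landmark_of("wrist",l)[:2]:
        u=np.array(e["at"])*[512,384];print(l,round(e["conf"],2),u.round(1),at_z(c,u,z).round(1),at_depth(c,u,d[int(u[1]),int(u[0])]).round(1))
K,dd,R,t=c
hsv=cv2.cvtColor(im,cv2.COLOR_RGB2HSV);m=((hsv[...,0]<8)|(hsv[...,0]>172))&(hsv[...,1]>150)&(hsv[...,2]>60)&(d>0)
v,u=np.nonzero(m);n=cv2.undistortPoints(np.c_[u,v].astype(float)[:,None],K,dd)[:,0]
X=(np.c_[n,np.ones(len(n))]*d[m][:,None]-t)@R
X=X[(X[:,2]>130)&(np.hypot(X[:,0]-494,X[:,1]-238)<60)]
for sgn in(1,-1):
    h=X[(sgn*(X[:,1]-238)>0)];print(len(h),np.percentile(h[:,2],[2,50,98]))
    t_=h[h[:,2]>np.percentile(h[:,2],97)-4];print("top",t_.mean(0).round(1),t_.min(0).round(1),t_.max(0).round(1))
E
```

```text
[ 0.4   0.17 -0.99  1.61  0.15  1.44  0.85] [493.75347829 232.1309622  299.3154582 ]
shift cm [ 0.24  0.56 -0.07] turn [-0.     0.    -0.015]
grip 0.9 [264.9 271.5] [560.8 236.6 201. ] [684.7 232.8   0. ]
grip 0.73 [259.5 199.9] [494.8 239.1 201. ] [504.5 238.8 170.6]
eye 0.94 [247.  280.1] [589.  216.8 168. ] [684.2 203.1  20.8]
eye 0.81 [256.3 194.2] [499.5 236.5 168. ] [509.2 236.  135.8]
ring_centre 0.96 [190.1 329.2] [748.2 103.4  46. ] [ 7.878e+02  8.670e+01 -1.000e-01]
ring_centre 0.63 [256.2 149.3] [475.3 241.3  46. ] [480.  241.3  11.8]
ring_gap 0.66 [189.8 318.4] [727.3 106.9  46. ] [745.3  99.   23.6]
ring_gap 0.64 [254.8 162.9] [492.9 237.4  46. ] [491.6 237.5  52.9]
hook_tip 0.68 [263.6 171.7] [477.5 245.3 176. ] [494.3 246.7  99.4]
pliers 0.66 [259.1 179.1] [496.6 240.7 123. ] [483.8 240.7 175.3]
pliers 0.66 [230.4 295.8] [637.7 189.8 123. ] [707.8 173.2  24.6]
664 [160.90174944 211.67935307 227.51935489]
top [497.4 268.4 226. ] [491.1 263.4 223.5] [504.5 273.4 228.4]
598 [158.52381705 213.30892065 227.47464968]
top [491.1 212.4 226.1] [484.7 207.3 223.5] [498.  217.  228.1]
```

View pics/w2.png

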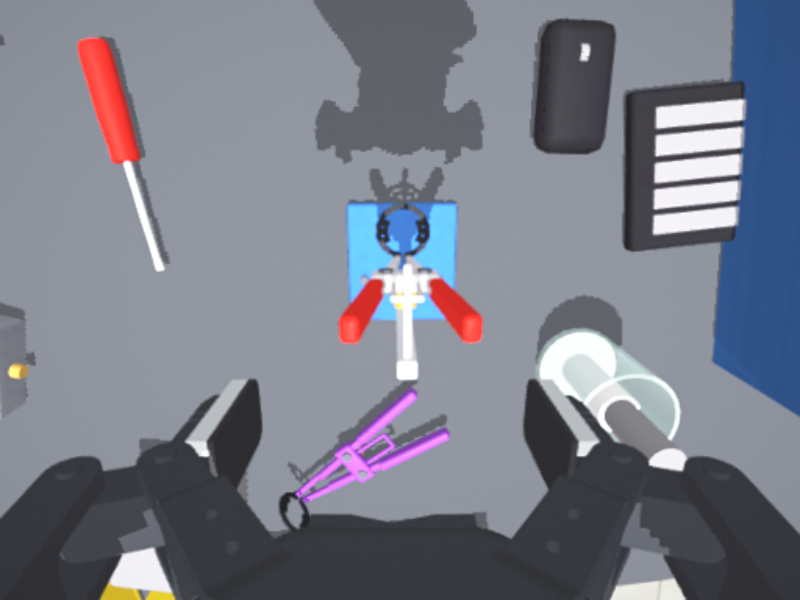

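```bash
python3 - <<'E'
from h import *
go([494.5,240.2,202],np.pi-0.11)
E
```

```text
shift cm [-0.04  0.73  9.72] turn [-0.     0.    -0.006]
```

>>> jog_arm([
  [8.5,[0,0.7,2],[0,0,-0.006]],
  [8.5,[0,0.7,4],[0,0,-0.006]],
  [8.5,[0,0.7,6],[0,0,-0.006]],
  [8.5,[0,0.7,8],[0,0,-0.006]],
  [8.5,[0,0.7,9],[0,0,-0.006]],
  [8.5,[0,0.7,9.7],[0,0,-0.006]],
  [8.5,[0,0.7,9.7],[0,0,-0.006]],
  [8.5,[0,0.7,9.7],[0,0,-0.006]],
  [8.5,[0,0.7,9.7],[0,0,-0.006]],
])

```text
time_s: 5.8
ee_pos: [494.7, 240.4, 203.4]
tool_rot: [0.001, 0.054, 0.999, 0.0]
force: [-0.6, 0.2, 0.2]
grip_width: 85.1
```

```bash
python3 - <<'E'
from h import *
s=bot.state();print(s["ee_pos"],s["force"]);c=cam("wrist",s);im,d=bot.read_camera("wrist")
cv2.imwrite("pics/w3.png",im[:,:,::-1])
E
```

```text
[494.73597229 240.44903044 203.35736606] [-0.64174679  0.22421962  0.230924  ]
```

View pics/w3.png

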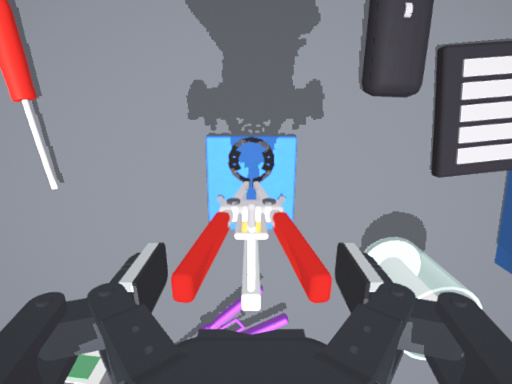

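>>> jog_arm([
  [6.5,[0,0,0],[0,0,0]],
  [6.0,[0,0,0],[0,0,0]],
  [5.5,[0,0,0],[0,0,0]],
  [5,[0,0,0],[0,0,0]],
  [4.6,[0,0,0],[0,0,0]],
  [4.2,[0,0,0],[0,0,0]],
  [3.5,[0,0,0],[0,0,0]],
  [3.5,[0,0,0],[0,0,0]],
  [3.5,[0,0,0],[0,0,0]],
  [3.5,[0,0,0],[0,0,0]],
  [3.5,[0,0,0],[0,0,0]],
  [3.5,[0,0,0],[0,0,0]],
], newtons=50)

```text
time_s: 6.85
ee_pos: [495.9, 240.0, 205.5]
tool_rot: [0.002, 0.055, 0.998, -0.0]
force: [-2.1, -4.0, 15.0]
grip_width: 39.5
```

```bash
python3 - <<'E'
from h import *
s=bot.state();print(s["ee_pos"],s["force"],s["torque"],s["grip_width"]);c=cam("wrist",s);im,d=bot.read_camera("wrist")
cv2.imwrite("pics/w4.png",im[:,:,::-1])
E
```

```text
[495.91671025 239.96907086 205.45342385] [-2.14168954 -4.00174944 14.95892573] [-0.72872515  0.43093086  0.0561971 ] 39.452744198940366
```

View pics/w4.png

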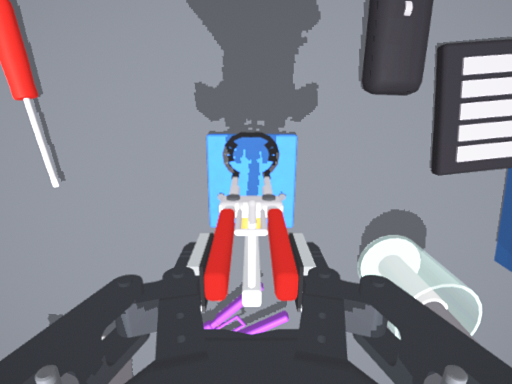

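>>> jog_arm([
  [3.5,[0,0,-0.4],[0,0,0]],
  [3.5,[0,0,-0.8],[0,0,0]],
  [3.5,[0,0,-1.2],[0,0,0]],
  [3.5,[0,0,-1.6],[0,0,0]],
  [3.5,[0,0,-1.85],[0,0,0]],
  [3.5,[0,0,-1.85],[0,0,0]],
  [3.5,[0,0,-1.85],[0,0,0]],
  [3.5,[0,0,-1.85],[0,0,0]],
])

```text
time_s: 7.57
ee_pos: [493.9, 239.9, 220.4]
tool_rot: [-0.0, 0.054, 0.999, -0.0]
force: [-0.2, -0.8, -1.5]
grip_width: 39.3
```

```bash
python3 - <<'E'
from h import *
s=bot.state();print(s["ee_pos"],s["force"],s["torque"],s["grip_width"],s["q"].round(2));c=cam("wrist",s);im,d=bot.read_camera("wrist");np.savez("w5.npz",im=im,d=d)
im2,d2=bot.read_camera("side");print(Rn.from_matrix(q2R(s["tool_rot"])).as_euler("xyz"))
a=cv2.resize(im[130:320,160:350,::-1],(400,400));b=cv2.resize(im2[190:290,150:250,::-1],(400,400),interpolation=cv2.INTER_CUBIC)
cv2.imwrite("pics/w5.png",np.hstack([a,b]))
E
```

```text
[493.92447909 239.8744202  220.37546309] [-0.21627205 -0.82192894 -1.52061355] [ 0.02248436 -0.00889331 -0.05503614] 39.268478904468495 [ 0.37  0.24 -0.98  1.72  0.21  1.3   0.8 ]
[-3.14129427e+00 -5.14454365e-04  3.03282166e+00]
```

View pics/w5.png

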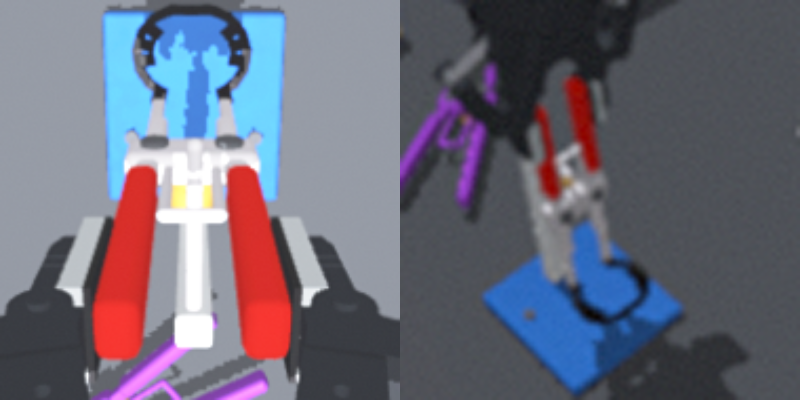

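>>> jog_arm([
  [3.5,[0.6,0,0],[0,0,0]],
  [3.5,[1.4,0,0],[0,0,0]],
  [3.5,[2.4,0,0],[0,0,0]],
  [3.5,[3.6,0,0],[0,0,0]],
  [3.5,[4.9,0,0],[0,0,0]],
  [3.5,[6.2,0,0],[0,0,0]],
  [3.5,[7,0,-0.3],[0,0,0]],
  [3.5,[7,0,-1.5],[0,0,0]],
  [3.5,[7,0,-3.5],[0,0,0]],
  [3.5,[7,0,-6],[0,0,0]],
  [3.5,[7,0,-8],[0,0,0]],
  [3.5,[7,0,-8],[0,0,0]],
])

```text
time_s: 8.67
ee_pos: [426.3, 249.0, 305.5]
tool_rot: [0.004, 0.054, 0.999, 0.001]
force: [1.0, 0.7, -2.1]
grip_width: 38.8
```

```bash
cat > ring.py <<'E'
from h import *
def look(tag):
    s=bot.state();print("tcp",s["ee_pos"].round(1),"F",s["force"].round(1),"w",round(s["grip_width"],1),"q",s["q"].round(2),"t",s["time_s"])
    c=cam("wrist",s);im,d=bot.read_camera("wrist");np.savez(tag+".npz",im=im,d=d,ee=s["ee_pos"],rot=s["tool_rot"])
    K,dd,R,t=c; v,u=np.nonzero((d>0)&(d<700));n=cv2.undistortPoints(np.c_[u,v].astype(float)[:,None],K,dd)[:,0]
    W=(np.c_[n,np.ones(len(n))]*d[v,u][:,None]-t)@R
    Tl=(W-s["ee_pos"])@q2R(s["tool_rot"])
    return s,c,im,d,u,v,W,Tl
def circ(P):
    A=np.c_[2*P,np.ones(len(P))];x=np.linalg.lstsq(A,(P**2).sum(1),rcond=None)[0];return x[:2],np.sqrt(x[2]+x[0]**2+x[1]**2)
E
python3 - <<'E'
from ring import *
s,c,im,d,u,v,W,T=look("w6")
# ring: expected in tool frame x +23, y 0, z ~ +154
g=im[v,u].max(1)
m=(T[:,2]>140)&(T[:,2]<170)&(abs(T[:,0]-23)<32)&(abs(T[:,1])<35)
print(m.sum(),np.percentile(T[m,2],[5,25,50,75,95]))
mm=m&(g<70);P=T[mm];print(mm.sum(),P.min(0),P.max(0),np.median(P,0))
for e in bot.landmark_of("wrist","ring_centre")[:2]+bot.landmark_of("wrist","ring_gap")[:2]:
    q=np.array(e["at"])*[512,384];print(e["conf"],q)
cv2.imwrite("pics/w6.png",cv2.resize(im[60:320,120:380,::-1],(600,600)))
E
```

```text
tcp [426.3 249.  305.5] F [ 1.   0.7 -2.1] w 38.8 q [ 0.46 -0.02 -1.02  1.71 -0.01  1.43  0.91] t 8.6667
910 [152.0426304  153.28547269 153.8538939  154.48750403 155.2773898 ]
431 [  7.13265808 -23.84445213 151.49661596] [ 48.66148993  25.17825536 156.83017747] [ 37.25115096   3.91238751 153.79856889]
0.55 [299.3152  30.2976]
0.88 [251.4944 178.4064]
0.74 [294.7072  38.7072]
```

View pics/w6.png

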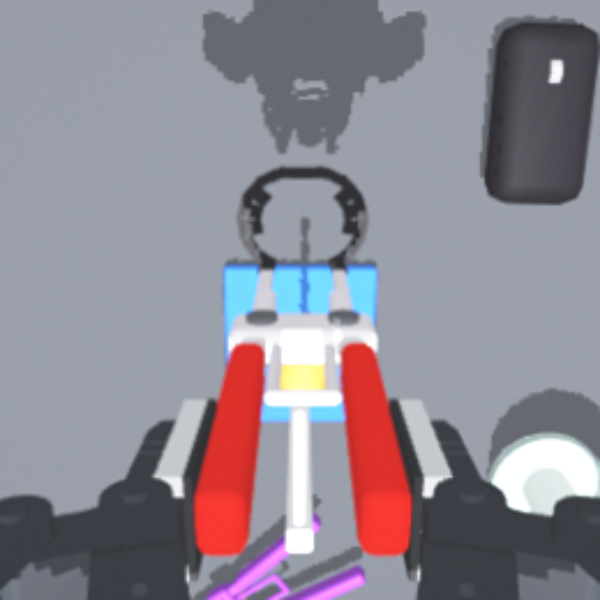

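```bash
cat >> ring.py <<'E'
def ringfit(s,c,im,zc,show=None,thr=75):
    # rectify the plane tool z=zc: 5 px per mm, x -10..60 , y -35..35
    R=q2R(s["tool_rot"]); xs=np.arange(-10,60,.2); ys=np.arange(-35,35,.2)
    X,Y=np.meshgrid(xs,ys,indexing="ij"); P=np.c_[X.ravel(),Y.ravel(),np.full(X.size,zc)]@R.T+s["ee_pos"]
    uv=proj(c,P).astype(np.float32).reshape(X.shape+(2,))
    rect=cv2.remap(im,uv[...,0],uv[...,1],cv2.INTER_CUBIC)
    return xs,ys,rect
E
python3 - <<'E'
from ring import *
z=np.load("w6.npz");im,d=z["im"],z["d"];s=dict(ee_pos=z["ee"],tool_rot=z["rot"]);c=cam("wrist",s)
K,dd,R,t=c;v,u=np.nonzero((d>0)&(d<700));n=cv2.undistortPoints(np.c_[u,v].astype(float)[:,None],K,dd)[:,0]
T=((np.c_[n,np.ones(len(n))]*d[v,u][:,None]-t)@R-s["ee_pos"])@q2R(s["tool_rot"])
m=(T[:,2]>148)&(T[:,2]<160)&(abs(T[:,0]-27)<26)&(abs(T[:,1])<30)&(im[v,u].max(1)<90)
P=T[m];k=np.linalg.lstsq(np.c_[P[:,:2],np.ones(len(P))],P[:,2],rcond=None)[0];print("plane",k,len(P))
# free circle from depth mask
M=np.zeros(d.shape,np.uint8);M[v[m],u[m]]=255
zc=float(k@[25,0,1]);xs,ys,rect=ringfit(s,c,im,zc)
_,_,mr=ringfit(s,c,np.dstack([M]*3),zc)
mk=(mr[...,0]>127).astype(np.uint8)
ix,iy=np.nonzero(mk);print("bounds x",xs[ix.min()],xs[ix.max()],"y",ys[iy.min()],ys[iy.max()])
dt=cv2.distanceTransform(1-mk,cv2.DIST_L2,5)*.2
sub=dt.copy();sub[(xs<12)|(xs>40)]=0;sub[:,abs(ys)>10]=0
i,j=np.unravel_index(sub.argmax(),sub.shape);print("free circle",xs[i],ys[j],sub.max(),zc)
for x in(20,23,25,27): 
    r=ys[mk[np.argmin(abs(xs-x))]>0];print(x,r[r<0].min(),r[r<0].max(),r[r>0].min(),r[r>0].max())
cv2.imwrite("pics/rect6.png",np.hstack([rect[...,::-1],np.dstack([mk*255]*3)]))
# handle x in tool frame
hsv=cv2.cvtColor(im,cv2.COLOR_RGB2HSV)[v,u];h=((hsv[:,0]<8)|(hsv[:,0]>172))&(hsv[:,1]>150)&(abs(T[:,0])<20)&(abs(T[:,1])<35)&(T[:,2]<60)
Q=T[h];print("handles",np.percentile(Q[:,2],[1,99]));q=Q[Q[:,2]<np.percentile(Q[:,2],2)+2];print(q.min(0),q.max(0),q.mean(0))
E
```

```text
plane [-2.75140538e-02  2.59742778e-03  1.54754382e+02] 530
bounds x 7.399999999999938 48.99999999999979 y -25.19999999999986 25.60000000000086
free circle 25.199999999999875 4.973799150320701e-13 17.2 154.06653102673596Traceback (most recent call last):
  File "<stdin>", line 17, in <module>
    return umr_minimum(a, axis, None, out, keepdims, initial, where)
ValueError: zero-size array to reduction operation minimum which has no identity
```

```bash
python3 - <<'E'
from h import *
go([574.8,-215.8,300],np.pi-0.108)
E
```

```text
shift cm [-19.99 -44.41   0.08] turn [-0.001  0.    -0.001]
```

>>> jog_arm([
  [3.5,[-0.6,-1.3,0],[0,0,0]],
  [3.5,[-1.8,-4,0],[0,0,0]],
  [3.5,[-3.2,-7.1,0],[0,0,0]],
  [3.5,[-4.7,-10.4,0],[0,0,0]],
  [3.5,[-6.2,-13.8,0],[0,0,0]],
  [3.5,[-7.7,-17.1,0],[0,0,0]],
  [3.5,[-9.2,-20.4,0],[0,0,0]],
  [3.5,[-10.7,-23.8,0],[0,0,0]],
  [3.5,[-12.2,-27.1,0],[0,0,0]],
  [3.5,[-13.7,-30.4,0],[0,0,0]],
  [3.5,[-15.2,-33.8,0],[0,0,0]],
  [3.5,[-16.5,-36.7,0],[0,0,0]],
])

```text
time_s: 9.82
ee_pos: [548.2, -138.1, 298.6]
tool_rot: [-0.002, 0.055, 0.998, 0.0]
force: [0.4, -0.1, -1.5]
grip_width: 39.1
```

```bash
python3 - <<'E'
from h import *
print(bot.state()["q"].round(2));go([574.8,-215.8,270],np.pi-0.108)
E
```

```text
[ 0.78  0.17 -0.65  1.57  0.1   1.44  1.58]
shift cm [-3.51 -7.43  2.86] turn [-0.    -0.003 -0.002]
```

>>> jog_arm([
  [3.5,[-1.2,-2.5,0.4],[0,0,0]],
  [3.5,[-2.4,-5,1],[0,0,0]],
  [3.5,[-3.2,-6.8,2],[0,0,0]],
  [3.5,[-3.5,-7.4,2.8],[0,0,0]],
  [3.5,[-3.5,-7.4,2.8],[0,0,0]],
  [3.5,[-3.5,-7.4,2.8],[0,0,0]],
  [3.5,[-3.5,-7.4,2.8],[0,0,0]],
  [3.5,[-3.5,-7.4,2.8],[0,0,0]],
])

```text
time_s: 10.48
ee_pos: [575.8, -210.3, 273.6]
tool_rot: [0.001, 0.053, 0.999, -0.0]
force: [0.0, 0.7, -1.2]
grip_width: 39.2
```

```bash
cat > meas.py <<'E'
from ring import *
def meas(tag):
    s,c,im,d,u,v,W,T=look(tag)
    zs=T[:,2]; dark=im[v,u].max(1)<90
    m=(zs>148)&(zs<160)&(abs(T[:,0]-27)<26)&(abs(T[:,1])<30)&dark
    P=T[m];k=np.linalg.lstsq(np.c_[P[:,:2],np.ones(len(P))],P[:,2],rcond=None)[0]
    M=np.zeros(d.shape,np.uint8);M[v[m],u[m]]=255; zc=float(k@[25,0,1])
    xs,ys,mr=ringfit(s,c,np.dstack([M]*3),zc); mk=(mr[...,0]>127).astype(np.uint8)
    ix,iy=np.nonzero(mk);dt=cv2.distanceTransform(1-mk,cv2.DIST_L2,5)*.2
    dt[(xs<12)|(xs>40)]=0;dt[:,abs(ys)>10]=0;i,j=np.unravel_index(dt.argmax(),dt.shape)
    print("ring plane",k.round(4),"n",len(P),"bounds",xs[ix.min()].round(1),xs[ix.max()].round(1),ys[iy.min()].round(1),ys[iy.max()].round(1),"free",xs[i].round(1),ys[j].round(1),dt.max().round(1),"ztop",round(zc,1))
    lo,hi=s["ee_pos"][2]-83,s["ee_pos"][2]-75
    near=np.hypot(W[:,0]-549.5,W[:,1]+213)
    t=(abs(W[:,2]-78.5)<2)&(near<17)&~dark&(im[v,u].min(1)>0); A=W[t]
    if len(A)>20:
        (cc,r)=cv2.minEnclosingCircle(A[:,:2].astype(np.float32));print("stem top n",len(A),A.mean(0).round(1),np.round(cc,1),round(r,1),"tool",((np.r_[cc,A[:,2].mean()]-s["ee_pos"])@q2R(s["tool_rot"])).round(1))
    return s,c,im,d
E
python3 - <<'E'
from meas import *
s,c,im,d=meas("w7")
cv2.imwrite("pics/w7.png",cv2.resize(im[60:320,120:380,::-1],(600,600)))
E
```

```text
tcp [ 575.8 -210.3  273.6] F [ 0.   0.7 -1.2] w 39.2 q [ 0.8   0.28 -0.61  1.49  0.16  1.41  1.65] t 10.4833
ring plane [-2.370000e-02  1.400000e-03  1.546148e+02] n 478 bounds 6.4 49.0 -25.2 25.8 free 25.4 -0.4 17.6 ztop 154.0
stem top n 390 [ 550.  -213.7   78.6] [ 550.4 -213.6] 13.1 tool [ 25.1  -6.  195. ]
```

View pics/w7.png

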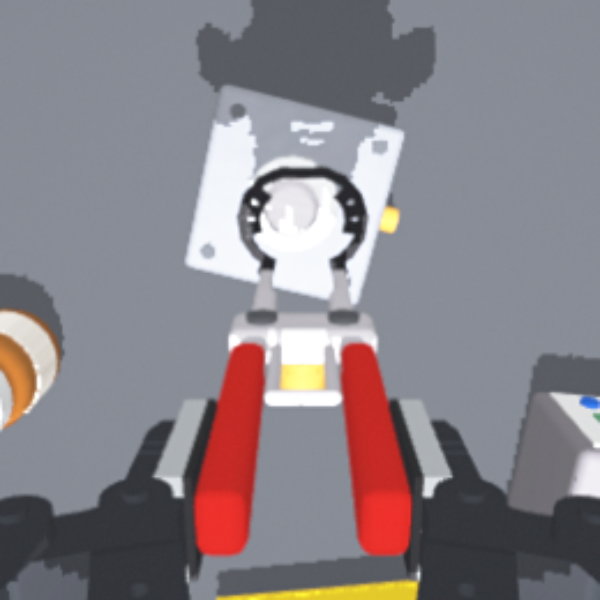

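>>> jog_arm([
  [3.5,[0,-0.3,0],[0,0,0]],
  [3.5,[0,-0.58,0.6],[0,0,0]],
  [3.5,[0,-0.58,1.6],[0,0,0]],
  [3.5,[0,-0.58,2.4],[0,0,0]],
  [3.5,[0,-0.58,2.7],[0,0,0]],
  [3.5,[0,-0.58,2.7],[0,0,0]],
  [3.5,[0,-0.58,2.7],[0,0,0]],
  [3.5,[0,-0.58,2.7],[0,0,0]],
])

```text
time_s: 11.2
ee_pos: [575.0, -218.2, 245.9]
tool_rot: [0.0, 0.054, 0.999, -0.0]
force: [0.7, -0.2, -2.5]
grip_width: 39.0
```

```bash
python3 - <<'E'
from meas import *
s,c,im,d=meas("w8")
K,dd,R,t=c;v,u=np.nonzero((d>0)&(d<700));n=cv2.undistortPoints(np.c_[u,v].astype(float)[:,None],K,dd)[:,0]
T=((np.c_[n,np.ones(len(n))]*d[v,u][:,None]-t)@R-s["ee_pos"])@q2R(s["tool_rot"])
hsv=cv2.cvtColor(im,cv2.COLOR_RGB2HSV)[v,u];h=((hsv[:,0]<8)|(hsv[:,0]>172))&(hsv[:,1]>150)&(abs(T[:,0])<20)&(abs(T[:,1])<35)&(T[:,2]<65)
Q=T[h]
for a,b in((-30,-17),(0,10),(20,30),(40,50)):
    q=Q[(Q[:,2]>a)&(Q[:,2]<b)]
    if len(q):print(a,len(q),np.percentile(q,[3,97],axis=0).round(1).tolist())
cv2.imwrite("pics/w8.png",cv2.resize(im[60:320,120:380,::-1],(600,600)))
E
```

```text
tcp [ 575.  -218.2  245.9] F [ 0.7 -0.2 -2.5] w 39.0 q [ 0.81  0.3  -0.6   1.53  0.17  1.36  1.66] t 11.2
ring plane [-2.78000e-02 -1.60000e-03  1.54732e+02] n 479 bounds 6.4 49.0 -24.2 25.8 free 25.8 -0.2 17.6 ztop 154.0
stem top n 460 [ 549.9 -213.7   78.6] [ 550.  -213.9] 13.2 tool [ 25.4   1.6 167.3]
-30 1361 [[-5.6, -18.8, -22.6], [6.5, 19.0, -17.7]]
0 403 [[0.7, -19.0, 0.3], [7.4, 19.2, 9.7]]
20 268 [[1.1, -18.8, 20.1], [7.9, 19.0, 29.8]]
40 177 [[5.6, -18.8, 40.2], [8.5, 19.2, 49.8]]
```

>>> jog_arm([
  [3.5,[0.15,0.08,0],[0,-0.011,0]],
  [3.5,[0.3,0.15,0],[0,-0.022,0]],
  [3.5,[0.3,0.15,0],[0,-0.022,0]],
  [3.5,[0.3,0.15,0],[0,-0.022,0]],
  [3.5,[0.3,0.15,0],[0,-0.022,0]],
  [3.5,[0.3,0.15,0],[0,-0.022,0]],
  [3.5,[0.3,0.15,0],[0,-0.022,0]],
])

```text
time_s: 11.83
ee_pos: [572.1, -216.5, 245.7]
tool_rot: [0.011, 0.054, 0.998, -0.001]
force: [0.9, 0.9, -2.1]
grip_width: 39.3
```

```bash
cat > fin.py <<'E'
import sys
from meas import *
s,c,im,d=meas(sys.argv[1]); R=q2R(s["tool_rot"])
z=np.load(sys.argv[1]+".npz");K,dd,Rc,t=c;v,u=np.nonzero((d>0)&(d<700));n=cv2.undistortPoints(np.c_[u,v].astype(float)[:,None],K,dd)[:,0]
W=(np.c_[n,np.ones(len(n))]*d[v,u][:,None]-t)@Rc
T=(W-s["ee_pos"])@R
m=(T[:,2]>148)&(T[:,2]<160)&(abs(T[:,0]-27)<26)&(abs(T[:,1])<30)&(im[v,u].max(1)<90)
P=W[m];k=np.linalg.lstsq(np.c_[P[:,:2]-P[:,:2].mean(0),np.ones(len(P))],P[:,2],rcond=None)[0];print("ring world plane",k.round(3))
cv2.imwrite(f"pics/{sys.argv[1]}.png",cv2.resize(im[60:320,120:380,::-1],(600,600)))
E
python3 fin.py w9
```

```text
tcp [ 572.1 -216.5  245.7] F [ 0.9  0.9 -2.1] w 39.3 q [ 0.82  0.28 -0.6   1.56  0.16  1.33  1.66] t 11.8333
ring plane [-2.860000e-02  3.000000e-04  1.547869e+02] n 416 bounds 6.4 49.0 -23.4 25.8 free 25.8 -0.2 17.6 ztop 154.1
stem top n 469 [ 549.6 -213.7   78.6] [ 550.1 -213.5] 13.3 tool [ 25.9   0.6 166.6]
ring world plane [-7.0000e-03  0.0000e+00  9.1189e+01]
```

View pics/w9.png

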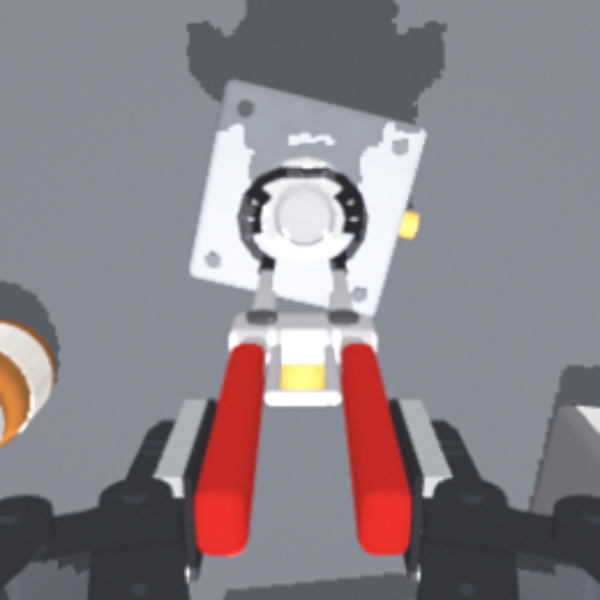

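>>> jog_arm([
  [3.5,[0,0.06,0],[0,0,0]],
  [3.5,[0,0.06,0],[0,0,0]],
  [3.5,[0.01,0.06,0.2],[0,0,0]],
  [3.5,[0.01,0.06,0.5],[0,0,0]],
  [3.5,[0.02,0.06,0.8],[0,0,0]],
  [3.5,[0.03,0.06,1.1],[0,0,0]],
  [3.5,[0.03,0.06,1.3],[0,0,0]],
  [3.5,[0.03,0.06,1.3],[0,0,0]],
  [3.5,[0.03,0.06,1.3],[0,0,0]],
  [3.5,[0.03,0.06,1.3],[0,0,0]],
  [3.5,[0.03,0.06,1.3],[0,0,0]],
])

```text
time_s: 12.8
ee_pos: [572.2, -215.9, 232.9]
tool_rot: [0.011, 0.054, 0.998, -0.001]
force: [0.9, -0.5, -1.3]
grip_width: 38.7
```

```bash
python3 fin.py w10
```

```text
tcp [ 572.2 -215.9  232.9] F [ 0.9 -0.5 -1.3] w 38.7 q [ 0.82  0.28 -0.6   1.58  0.16  1.31  1.66] t 12.8
ring plane [-2.960000e-02  2.100000e-03  1.548642e+02] n 412 bounds 6.4 49.0 -24.2 25.6 free 25.8 -0.2 17.6 ztop 154.1
stem top n 518 [ 549.3 -213.3   78.6] [ 549.6 -211.5] 15.4 tool [ 26.4   2.  153.8]
ring world plane [-7.0000e-03 -2.0000e-03  7.8331e+01]
```

```bash
cat > gap.py <<'E'
import sys
from ring import *
z=np.load(sys.argv[1]+".npz");ztop=float(sys.argv[2]);im,d=z["im"],z["d"];s=dict(ee_pos=z["ee"],tool_rot=z["rot"]);c=cam("wrist",s)
# ring in ring plane, stem end at its own height
K,dd,Rc,t=c;v,u=np.nonzero((d>0)&(d<700));n=cv2.undistortPoints(np.c_[u,v].astype(float)[:,None],K,dd)[:,0]
W=(np.c_[n,np.ones(len(n))]*d[v,u][:,None]-t)@Rc
R=q2R(s["tool_rot"]);rc=s["ee_pos"]+R@[25.8,0,154.1];print("ring centre top world",rc.round(1))
b=im[v,u].min(1);r=np.hypot(W[:,0]-549.5,W[:,1]+213.3)
for th in(90,120,150):
    A=W[(abs(W[:,2]-78.6)<1.2)&(r<14.5)&(b>th)]
    e=[np.percentile(A[:,i],[1,99]) for i in(0,1)];print(th,len(A),A.mean(0).round(1),np.round(e,1).tolist(),np.mean(e,1).round(1))
m=(abs((W-s["ee_pos"])@R@[0,0,1]-154.1)<5)&(np.hypot(W[:,0]-rc[0],W[:,1]-rc[1])<32)&(im[v,u].max(1)<90)
P=W[m];a=np.arctan2(P[:,1]-rc[1],P[:,0]-rc[0]);rr=np.hypot(P[:,0]-549.6,P[:,1]+213.5)
for k in range(-6,6):
    q=rr[(a>=k*np.pi/6)&(a<(k+1)*np.pi/6)];print(k*30,len(q),(q.min().round(1),q.max().round(1)) if len(q) else "")
E
python3 gap.py w10 154.1
```

```text
ring centre top world [ 550.  -213.5   78.3]
90 426 [ 549.7 -213.7   78.7] [[538.8, 560.2], [-224.8, -202.4]] [ 549.5 -213.6]
120 426 [ 549.7 -213.7   78.7] [[538.8, 560.2], [-224.8, -202.4]] [ 549.5 -213.6]
150 426 [ 549.7 -213.7   78.7] [[538.8, 560.2], [-224.8, -202.4]] [ 549.5 -213.6]
-180 32 (np.float64(20.8), np.float64(25.5))
-150 76 (np.float64(18.0), np.float64(26.6))
-120 37 (np.float64(18.2), np.float64(24.6))
-90 4 (np.float64(18.5), np.float64(21.5))
-60 25 (np.float64(20.6), np.float64(25.7))
-30 0 
0 0 
30 30 (np.float64(20.3), np.float64(25.2))
60 52 (np.float64(17.7), np.float64(25.5))
90 92 (np.float64(17.7), np.float64(26.5))
120 43 (np.float64(18.3), np.float64(26.0))
150 21 (np.float64(20.5), np.float64(24.4))
```

>>> jog_arm([
  [3.5,[0.02,0,0.1],[0,0,0]],
  [3.5,[0.03,0,0.3],[0,0,0]],
  [3.5,[0.03,0,0.5],[0,0,0]],
  [3.5,[0.04,0,0.7],[0,0,0]],
  [3.5,[0.04,0,0.9],[0,0,0]],
  [3.5,[0.05,0,1.1],[0,0,0]],
  [3.5,[0.05,0,1.23],[0,0,0]],
  [3.5,[0.05,0,1.23],[0,0,0]],
  [3.5,[0.05,0,1.23],[0,0,0]],
  [3.5,[0.05,0,1.23],[0,0,0]],
  [3.5,[0.05,0,1.23],[0,0,0]],
  [3.5,[0.05,0,1.23],[0,0,0]],
])

```text
time_s: 13.85
ee_pos: [571.9, -215.9, 220.6]
tool_rot: [0.011, 0.054, 0.998, -0.001]
force: [-0.3, 0.1, -1.2]
grip_width: 39.1
```

```bash
python3 fin.py w11; python3 gap.py w11 154.1; python3 - <<'E'
import cv2
from h import *
im,d=bot.read_camera("side")
a=cv2.resize(im[125:200,240:315,::-1],(400,400),interpolation=cv2.INTER_CUBIC);b=cv2.resize(cv2.imread("pics/w11.png"),(400,400))
cv2.imwrite("pics/end.png",np.hstack([a,b]))
E
```

```text
tcp [ 571.9 -215.9  220.6] F [-0.3  0.1 -1.2] w 39.1 q [ 0.82  0.29 -0.6   1.59  0.17  1.29  1.66] t 13.85
ring plane [-2.980000e-02 -1.000000e-03  1.548325e+02] n 424 bounds 6.4 49.0 -24.4 25.6 free 25.8 -0.2 17.6 ztop 154.1
stem top n 542 [ 549.1 -213.7   78.5] [ 549.3 -213.4] 13.1 tool [2.590e+01 1.000e-01 1.415e+02]
ring world plane [-7.0000e-03  2.0000e-03  6.6015e+01]
ring centre top world [ 549.7 -213.5   65.9]
90 437 [ 549.2 -213.7   78.7] [[538.8, 559.7], [-225.0, -202.6]] [ 549.3 -213.8]
120 437 [ 549.2 -213.7   78.7] [[538.8, 559.7], [-225.0, -202.6]] [ 549.3 -213.8]
150 437 [ 549.2 -213.7   78.7] [[538.8, 559.7], [-225.0, -202.6]] [ 549.3 -213.8]
-180 36 (np.float64(21.5), np.float64(25.7))
-150 75 (np.float64(18.2), np.float64(26.8))
-120 43 (np.float64(18.2), np.float64(25.6))
-90 4 (np.float64(18.4), np.float64(20.4))
-60 26 (np.float64(19.8), np.float64(24.4))
-30 0 
0 1 (np.float64(22.2), np.float64(22.2))
30 28 (np.float64(20.1), np.float64(26.5))
60 49 (np.float64(17.7), np.float64(24.8))
90 90 (np.float64(17.9), np.float64(27.1))
120 47 (np.float64(18.5), np.float64(26.3))
150 25 (np.float64(21.2), np.float64(24.6))
```

View pics/end.png

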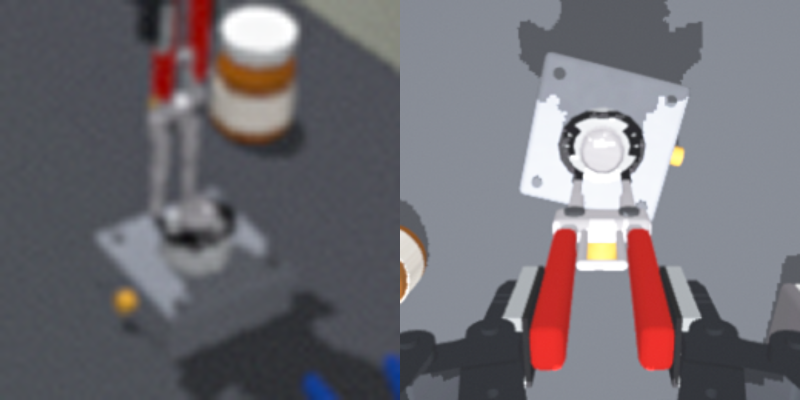

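```bash
python3 -c "
from rig import bot
s=bot.state();print(s['force'],s['grip_width']);print(bot.finish_job())"
```

```text
[-0.15488993  0.33883791 -1.71329457] 39.390973151463946
the job is handed in; nothing more can be done
None
```

I lifted the pliers 15 mm off the hook and drew them clear. With the handles squeezed to the stop, I lowered the spread ring over the stem to groove height and handed the job in at about 14 s with the arm still holding them.

Last checks:
- **Height:** the ring's centre measured about 64.9 mm above the bench, against 65 for the groove.
- **Centring and level:** the ring was within about 0.5 mm of the stem axis. It sloped 0.007 rad, after I tilted the tool 0.022 rad to correct a lean in the grip.
- **Clearance:** the ring's tabs stood 17.7–18.5 mm from the stem axis all round, and the stem's radius is 14 mm.
- **Force:** the wrist showed only the pliers' weight (−1.7 N vertical, under 0.4 N sideways), so the ring was neither resting on the collar nor pressing on the stem. The largest wrist force in any reading was about 15 N, while the handles were closed against the hook.

**Disagreements:** the tabs measured about 1 mm farther out than the 16.5 mm given. The grip read 39 mm where 42 was given for the stop, but the pictures showed the handles parallel and the ring spread. The camera calibration, good to about 2 mm, limits these figures. Centring was measured ring against stem in the same picture, so it depends less on the calibration.

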